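# Index the board vise to its third click

## Task

Two small swivel vises stand on the bench, and their tops turn in 30-degree clicks. By its black knob, turn the top of the vise that holds the green circuit board until its lever rests at the third click anticlockwise (seen from above) past the broad white zero mark on its base, that is at 90 degrees, and let go. Leave the vise with the heat sink as it is set.

Things in the scene. Friction and masses are not known exactly. Their poses are not given: they have to be found in the camera images.
- board_swivel (a joint): Angle (rad) of the turning top of the vise with the green board. 0: lever over the broad white zero mark; grows anticlockwise from above. Rests every 30 degrees (0.5236 rad), from -60 to 150, each with a yellow mark on the base; end stops -1.15 and 2.72. Let go, it drops into the nearest rest; a click takes about 3 to 4 N at the knob. Starts at, or just dropping into, -30, 0 or 30 degrees.
- board_vise: Dark grey round base, 136 mm across, 22 mm high, fixed to the bench, of the vise that holds the green circuit board (34x58 mm, flat between aluminium jaws; highest point 68 mm above the bench, all within 45 mm of the axis). Origin: on the turning axis at bench height; z up; x points from the axis to the white zero mark.
- board_knob (a point): Middle of the black knob on this vise's lever, 95 mm from the turning axis, 70 mm above the bench. The knob is an upright round post, 16 mm thick (18 mm above 79 mm), from 35 to 88 mm above the bench; the 10 mm wide steel lever under it has its top at 34 mm. It moves with the top; pinch it from above or push it sideways.
- sink_knob (a point): The same point on the knob of the other, equal vise, which holds a finned aluminium heat sink and must stay as it is.

How it is judged:
By the outcome, as a careful person would: the job done as asked, in the order asked, and still so for the second after the job is handed in, with the robot touching nothing.
It also fails if it takes over 40 s, if anything falls off the work surface, if the arm or the gripper's body presses on something with over 40 N, if the wrist force passes 120 N, or if a joint passes its speed limit or range.

## Robot

A 6-joint arm with a two-finger parallel gripper is mounted at the origin on a cart in front of the work surface, level with it; the furniture and walls round the work are solid. World frame = base frame: x ahead of the robot, y to its left, z up, the work surface at z = 0. Lengths are in m, angles in rad, forces in N, time in s.
With the tool pointing down it reaches from about 0.3 to 0.775 m from the base axis. Payload 14.6 kg.
Tool frame: the origin (TCP) lies at the very end of the fingers, on their centre line; the grasp point (between the pads) lies 19 mm behind it; z points along the fingers, y is the direction in which the jaws open and shut (so a half turn about z gives the same grasp; the last joint's range is limited). The gripper opens to 94 mm and grips with 3 to 60 N. Pads are 16 mm wide; open, the fingers measure 119 mm over their backs; the gripper's body (75 mm by 177 mm) begins 78 mm behind the grasp point.
Start: joints at [1.14, 0.3, 1.521, -0, 1.321, -0.067], TCP at [0.196, 0.514, 0.174] pointing down, gripper open.
Joint ranges: [-3.03, 3.03], [-0.79, 2.21], [0.23, 2.52], [-1.04, 4.18], [0, 3.07], [-2.55, 2.55]. Speed limits (rad/s): [2.22, 2.22, 2.57, 3.14, 3.14, 3.14].

## Interface

Orientations are given as [roll, pitch, yaw] about the fixed x, y, z axes, in that order (R = Rz(yaw) Ry(pitch) Rx(roll)).
In Python, from station import ctrl, eyes gives the robot as it stands.
- The arm moves only by the tool jog_arm, never from a script. Its argument "moves" is a list of rows, each a list of 3 entries, a list of its own where there are three numbers: the shift along the world's x, y, z in mm, then the turn, a rotation vector about the world's x, y, z in units of 5 degrees (1.0 is 5 degrees), then the finger opening in mm, from 0 to 94. In form: [[[tx, ty, tz], [wx, wy, wz], jaw], ...]. A call has 1 to 5 rows; each row is the pose to reach, as a shift and turn from the pose commanded when the call began; what a row does not reach only later rows make up. A row lasts 1/12 s, in which the tool goes at most 41.7 mm and 7.16 degrees, less where a joint would pass 70% of its speed; a pose out of reach is approached as far as the arm can. A call with a gripper value outside its range is refused whole. The fingers move at their own pace and stop on an object; "squeeze" is the grip in N (left out, the last holds). Time passes only in rows, so rows that repeat a pose let the fingers close. It gives the time, the measured TCP pose, the force and the opening at its end, in the units of the state.
- ctrl.get_obs(): the state, without advancing time (a new reading comes with each control period).
- eyes.camera(name): name is "scene" or "top" or "wrist"; returns a dict with "frame" (384x512x3 uint8, red, green, blue), "vertical_fov" (degrees; the focal length in pixels is half the picture's height over the tangent of half this angle, whatever the lens; pixels are square), "cx", "cy" (the principal point, pixels), "k1" (the pictures are not rectified: a ray, as slopes to the right and down, at radius r is drawn at 1 + k1 r^2 times it, then the intrinsics apply), "eye" and "attitude" of the camera in the world; the wrist camera has in their place "hand_eye" (4x4, takes a point from camera to tool coordinates, whose origin is the TCP and whose axes are the flange's). Camera axes: x right, y down, z forward; pixel columns grow to the right and rows downward; lengths in m; the calibration is good to about 2 mm. A picture is of the moment at which its call begins: read the wrist's pose just before it. There is no depth.
- ctrl.hand_in(): hands the job in, once; it reports no verdict.
The state is a dict: "time_s": time; "qpos": joint angles; "joint_vel": joint speeds; "tau": joint torques, N m; "ee_pos": TCP position; "eef_rot": TCP orientation; "force": force on the tool from outside, world axes, zero at the start; "moment": the same for the moment, N m; "grip_width": finger opening in m.
Only numpy, scipy, OpenCV 4.12 (cv2) and the standard library are available. Lean on these libraries where they do the work, as an engineer would, in place of code of your own. Each camera call takes 0.05 s, during which the arm holds its last target.

## Working session

There is one attempt and no reset: what is moved stays moved. The work goes in short steps, Python scripts to look and compute and a tool call to move; the robot and the scene stay as the last step left them, time stands still between calls to the robot, and variables do not carry over. Pictures are saved under pics/ and viewed, and the job is handed in when it is done.

Besides the shell and the picture viewer there is one more tool, called after "Emit:" by a JSON object that holds its "op" and its "data". jog_arm: Moves the arm, as the interface text tells. Its arguments: {"type":"object","properties":{"moves":{"type":"array","items":{"type":"array"}},"squeeze":{"type":"number"}},"required":["moves"]}

```bash
mkdir -p pics; ls
python3 - <<'E'
from station import ctrl, eyes
import cv2
o=ctrl.get_obs();print(o)
for n in("scene","top","wrist"):
    c=eyes.camera(n);cv2.imwrite(f"pics/{n}0.png",c["frame"][:,:,::-1]);print(n,{k:v for k,v in c.items() if k!="frame"})
E
```

```text
pics
{'time_s': 0.0, 'qpos': array([ 1.14037671e+00,  3.00472083e-01,  1.52158776e+00,  2.36081948e-05,
        1.32073001e+00, -6.65880188e-02]), 'joint_vel': array([ 7.98243453e-04,  1.79955927e-03, -1.37330731e-04,  8.95148654e-05,
       -1.09663869e-03, -1.34084220e-03]), 'tau': array([ 1.56479786e-03, -5.31807089e+01, -3.52749074e+01,  7.09227752e-02,
        2.42579577e-02, -6.85188456e-05]), 'ee_pos': array([0.19558163, 0.51371736, 0.173383  ]), 'eef_rot': array([-3.14039963e+00, -1.02476435e-04,  2.77775514e+00]), 'force': array([-0.6972708 , -0.28629213, -0.18579451]), 'moment': array([-0.03169557,  0.00603472, -0.00599568]), 'grip_width': 0.09369485205222072}
scene {'vertical_fov': 42.05037155696514, 'cx': 253.69951049680867, 'cy': 190.59697632913569, 'k1': -0.10623040470227564, 'eye': array([-0.2485785 , -0.28289818,  0.90989448]), 'attitude': array([-2.33305766,  0.01594395, -1.11746715])}
top {'vertical_fov': 54.22483295820969, 'cx': 255.83703043796788, 'cy': 188.68743027113857, 'k1': -0.08835016840112112, 'eye': array([0.36381748, 0.13256416, 0.95269789]), 'attitude': array([-2.97932934,  0.00379402, -1.5749349 ])}
wrist {'vertical_fov': 62.85484360283881, 'cx': 255.907750651161, 'cy': 193.7542705232182, 'k1': -0.06925364102120422, 'hand_eye': array([[ 1.23329394e-04, -9.59017487e-01, -2.83346864e-01,
         8.39196411e-02],
       [ 9.99999186e-01, -2.41597815e-04,  1.25297248e-03,
         7.08443035e-04],
       [-1.27007850e-03, -2.83346788e-01,  9.59016676e-01,
        -2.11436669e-01],
       [ 0.00000000e+00,  0.00000000e+00,  0.00000000e+00,
         1.00000000e+00]])}
```

View pics/scene0.png

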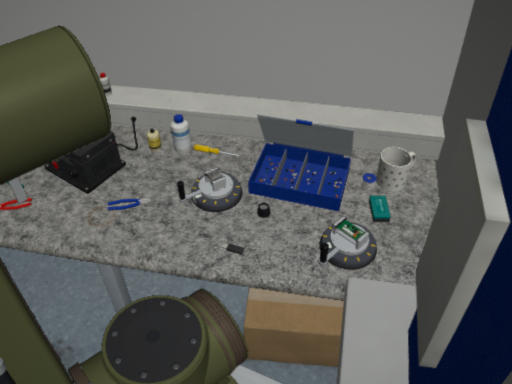

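View pics/top0.png

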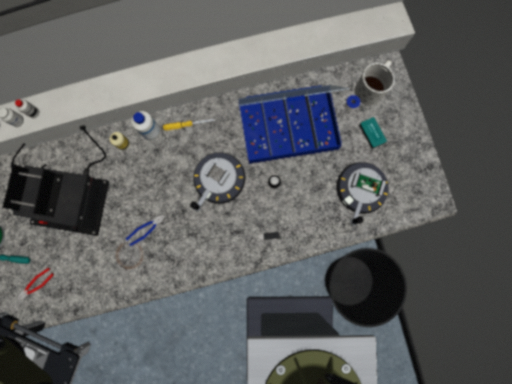

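View pics/wrist0.png

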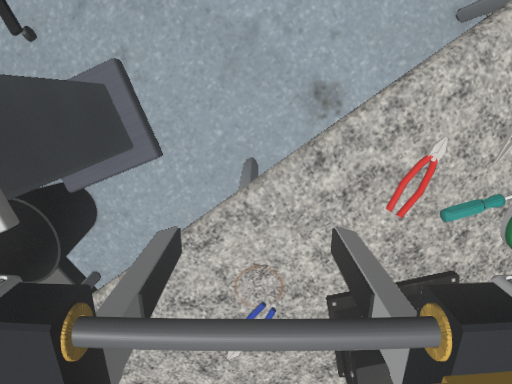

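```bash
cat > h.py <<'E'
from station import ctrl, eyes
import cv2, numpy as np
from scipy.spatial.transform import Rotation as R
def K(c):
    f=c["frame"].shape[0]/2/np.tan(np.radians(c["vertical_fov"]/2))
    return np.array([[f,0,c["cx"]],[0,f,c["cy"]],[0,0,1.]]),np.array([c["k1"],0,0,0.])
def pose(c,o=None):
    if "eye" in c: return R.from_euler("xyz",c["attitude"]).as_matrix(),np.array(c["eye"])
    T=np.array(c["hand_eye"]);A=R.from_euler("xyz",o["eef_rot"]).as_matrix()
    return A@T[:3,:3],A@T[:3,3]+o["ee_pos"]
def ray(c,uv,z,o=None):
    k,d=K(c);p=cv2.undistortPoints(np.array(uv,float).reshape(-1,1,2),k,d)[:,0]
    M,e=pose(c,o);v=np.c_[p,np.ones(len(p))]@M.T
    return e+v*((z-e[2])/v[:,2])[:,None]
def proj(c,P,o=None):
    k,d=K(c);M,e=pose(c,o)
    q=(np.array(P,float).reshape(-1,3)-e)@M
    return cv2.projectPoints(q,np.zeros(3),np.zeros(3),k,d)[0][:,0]
E
python3 - <<'E'
from h import *
t=eyes.camera("top");s=eyes.camera("scene")
f=t["frame"][140:240,310:420];cv2.imwrite("pics/tc.png",cv2.resize(f,None,fx=7,fy=6,interpolation=cv2.INTER_CUBIC)[:,:,::-1])
f=s["frame"][200:280,300:400];cv2.imwrite("pics/sc.png",cv2.resize(f,None,fx=7,fy=7,interpolation=cv2.INTER_CUBIC)[:,:,::-1])
print(ray(t,[(363,188)],.022),ray(t,[(357,218)],.088),ray(t,[(218,178),(195,205)],.05),ray(t,[(365,287)],0))
print(ray(s,[(349,243)],.022),ray(s,[(325,243)],.088))
E
```

```text
[[ 0.51666167 -0.13581656  0.022     ]] [[ 0.43533106 -0.09924075  0.088     ]] [[0.53862363 0.22812064 0.05      ]
 [0.47214953 0.28334969 0.05      ]] [[ 0.269526   -0.13625068  0.        ]]
[[ 0.51658614 -0.14045027  0.022     ]] [[ 0.43794446 -0.10418507  0.088     ]]
```

View pics/tc.png

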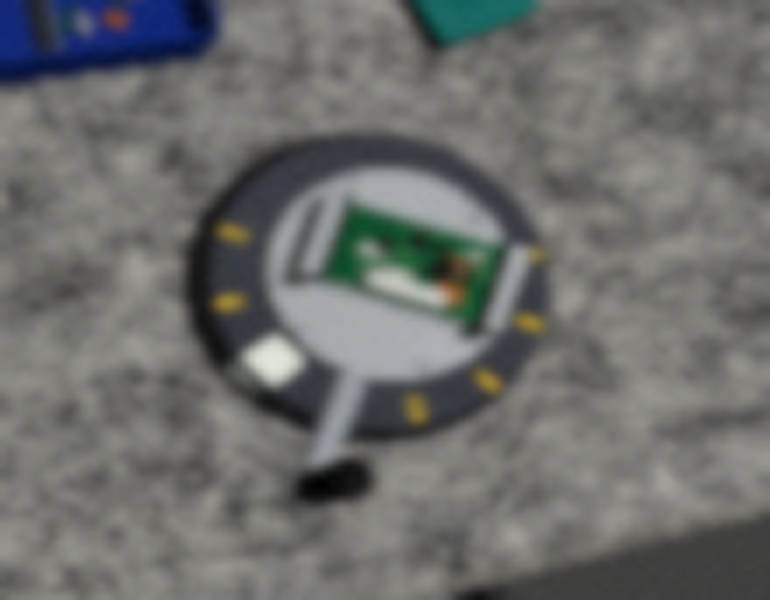

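View pics/sc.png

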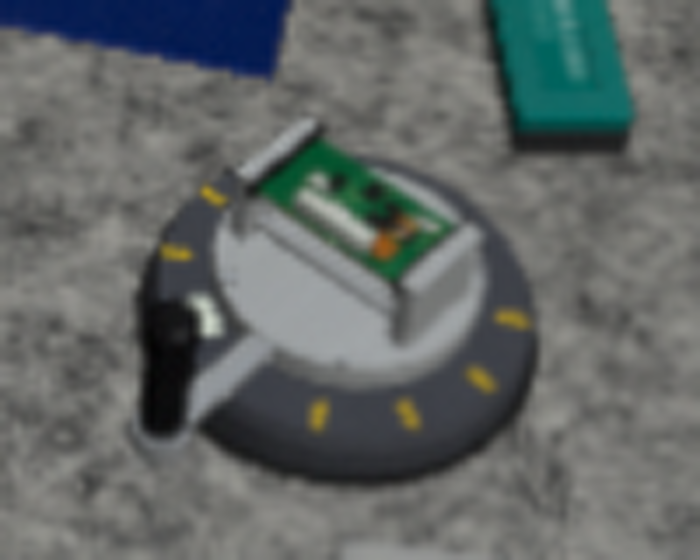

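```bash
cat > meas.py <<'E'
from h import *
from scipy.optimize import least_squares
def marks(c,box):
    x0,y0,x1,y1=box;f=np.ascontiguousarray(c["frame"][y0:y1,x0:x1]);h=cv2.cvtColor(cv2.resize(f,None,fx=4,fy=4,interpolation=cv2.INTER_CUBIC),cv2.COLOR_RGB2HSV)
    m=cv2.inRange(h,(18,120,90),(35,255,255));n,l,s,ce=cv2.connectedComponentsWithStats(m)
    y=[(ce[i]+.5)/4-.5+[x0,y0] for i in range(1,n) if s[i,4]>15]
    w=cv2.inRange(h,(0,0,195),(180,60,255));n,l,s,ce=cv2.connectedComponentsWithStats(w)
    ww=[((ce[i]+.5)/4-.5+[x0,y0],s[i,4]) for i in range(1,n) if s[i,4]>15]
    return y,ww
E
python3 - <<'E'
from meas import *
for n,b in(("top",(330,155,395,215)),("scene",(315,215,385,275))):
    c=eyes.camera(n);y,w=marks(c,b);print(n,np.round(y,1).tolist(),[(np.round(a,1).tolist(),k) for a,k in w])
    P=ray(c,y,.0225);print(P.round(4).tolist())
    r=least_squares(lambda q:np.hypot(*(P[:,:2]-q[:2]).T)-q[2],[.516,-.137,.06]);print(r.x,r.fun.round(4))
    d=P[:,:2]-r.x[:2];print(np.degrees(np.arctan2(d[:,1],d[:,0])).round(1))
    if w: d=ray(c,[a for a,k in w],.0225)[:,:2]-r.x[:2];print(np.degrees(np.arctan2(d[:,1],d[:,0])).round(1),np.hypot(*d.T))
E
```

```text
top [[342.6, 178.3], [375.2, 188.5], [342.0, 190.0], [385.1, 193.3], [379.3, 203.1], [369.0, 207.9]] [([348.6, 199.5], np.int32(422))]
[[0.5416, -0.0846, 0.0225], [0.5152, -0.167, 0.0225], [0.5118, -0.0818, 0.0225], [0.5027, -0.1919, 0.0225], [0.4778, -0.1754, 0.0225], [0.4659, -0.1485, 0.0225]]
[ 0.50943143 -0.12970495  0.05110361] [ 0.0044 -0.0134 -0.0032  0.0115  0.0045 -0.0037]
[  54.5  -81.2   87.1  -96.2 -124.7 -156.7]
[124.5] [0.03888497]
scene [[329.9, 227.5], [355.2, 234.7], [324.6, 235.7], [372.7, 245.1], [368.2, 253.8], [345.1, 258.8], [357.8, 258.8]] [([329.5, 245.7], np.int32(38))]
[[0.5431, -0.0838, 0.0225], [0.5468, -0.1457, 0.0225], [0.5134, -0.0812, 0.0225], [0.5332, -0.1925, 0.0225], [0.504, -0.1905, 0.0225], [0.4678, -0.1472, 0.0225], [0.4801, -0.1734, 0.0225]]
[ 0.51143902 -0.13395203  0.05211974] [ 0.0071 -0.0149  0.0006  0.0104  0.005  -0.0065 -0.0018]
[  57.8  -18.4   87.9  -69.6  -97.5 -163.1 -128.4]
[124.7] [0.03872662]
```

Drop the orange component outlier on the board.

Run:
```python
from meas import *
for n,b,dr in(("top",(330,155,395,215),1),("scene",(315,215,385,275),1)):
    c=eyes.camera(n);y,w=marks(c,b);y=np.delete(y,dr,0)
    P=ray(c,y,.0225)
    r=least_squares(lambda q:np.hypot(*(P[:,:2]-q[:2]).T)-q[2],[.516,-.137,.06]);print(r.x,r.fun.round(4))
    d=P[:,:2]-r.x[:2];print(np.degrees(np.arctan2(d[:,1],d[:,0])).round(1))
    d=ray(c,[a for a,k in w],.0225)[:,:2]-r.x[:2];print(np.degrees(np.arctan2(d[:,1],d[:,0])).round(1),np.hypot(*d.T))
A=np.array([.5165,-.139])
for n,b in(("top",(340,205,375,230)),("scene",(312,230,335,268))):
    c=eyes.camera(n);x0,y0,x1,y1=b
    f=c["frame"][y0:y1,x0:x1].max(2);m=np.argwhere(f<30);print(n,m.mean(0)+[y0,x0],m.min(0)+[y0,x0],m.max(0)+[y0,x0])
    for th in(-178,-153,-148,-143,-123): 
        u=[np.cos(np.radians(th)),np.sin(np.radians(th))];print(th,proj(c,[[*(A+.095*np.array(u)),z] for z in(.035,.07,.088)]).round(1).tolist())
```

```text
[ 0.52207606 -0.13829158  0.05726982] [-0.      0.0001 -0.0001  0.0003 -0.0002]
[  70.   100.2 -109.9 -140.1 -169.8]
[130.5] [0.05345711]
[ 0.51140837 -0.13396594  0.05209668] [ 0.0072 -0.0149  0.0006  0.0104  0.005  -0.0066 -0.0017]
[  57.7  -18.3   87.8  -69.5  -97.5 -163.1 -128.4]
[124.5] [0.03870553]
top [218.5   356.175] [206 348] [222 361]
-178 [[368.9, 225.3], [373.2, 224.3], [375.6, 223.8]]
-153 [[384.6, 220.9], [389.4, 219.8], [392.1, 219.2]]
-148 [[387.3, 219.3], [392.3, 218.0], [395.0, 217.4]]
-143 [[389.9, 217.3], [395.0, 216.1], [397.7, 215.4]]
-123 [[398.2, 207.6], [403.5, 205.9], [406.4, 205.0]]
scene [251.78899083 323.53211009] [242 320] [264 334]
-178 [[336.8, 269.6], [338.4, 259.6], [339.3, 254.2]]
-153 [[355.7, 272.3], [357.8, 262.3], [358.9, 257.0]]
-148 [[359.4, 272.1], [361.6, 262.1], [362.8, 256.7]]
-143 [[363.1, 271.6], [365.4, 261.6], [366.6, 256.2]]
-123 [[376.2, 267.0], [378.8, 256.9], [380.1, 251.6]]
```

Run:
```python
from h import *
t=eyes.camera("top");s=eyes.camera("scene");o=ctrl.get_obs()
for P in([0,0,0],[0,0,.3],[.27,-.13,0],[.25,-.13,-.5],[.43,-.1,0],[.43,-.1,.25],[.45,-.2,.25],[.4,-.3,.3]):
    print(P,proj(t,[P]).round(),proj(s,[P]).round())
# 4-view panel
f=s["frame"];cv2.imwrite("pics/sbig.png",cv2.resize(f[:,300:],None,fx=2,fy=1.5)[:,:,::-1])
w=eyes.camera("wrist");print(pose(w,o))
```

```text
[0, 0, 0] [[313. 400.]] [[181. 422.]]
[0, 0, 0.3] [[338. 468.]] [[155. 339.]]
[0.27, -0.13, 0] [[363. 287.]] [[305. 332.]]
[0.25, -0.13, -0.5] [[326. 280.]] [[291. 430.]]
[0.43, -0.1, 0] [[348. 223.]] [[319. 270.]]
[0.43, -0.1, 0.25] [[380. 214.]] [[329. 190.]]
[0.45, -0.2, 0.25] [[430. 203.]] [[382. 199.]]
[0.4, -0.3, 0.3] [[497. 226.]] [[436. 214.]]
(array([[ 0.35571617,  0.89614806,  0.26530107],
       [ 0.93459317, -0.34146887, -0.09967255],
       [ 0.00127069,  0.28340371, -0.95899986]]), array([0.11753768, 0.54451287, 0.38536654]))
```

View pics/sbig.png

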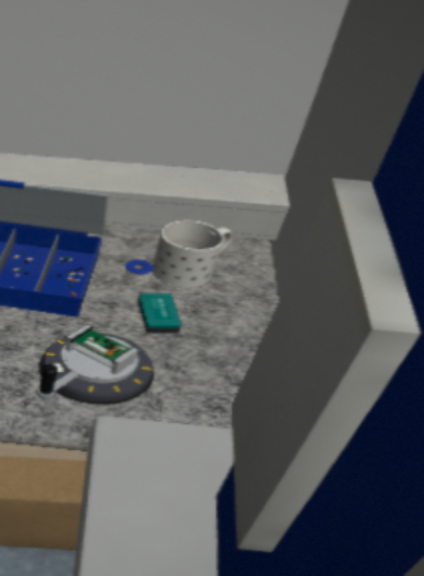

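Run:
```python
from h import *
t=eyes.camera("top");s=eyes.camera("scene");o=ctrl.get_obs()
print("edge",ray(t,[(455,210),(390,30),(378,240)],0).round(3).tolist(),ray(s,[(416,267),(437,160)],0).round(3).tolist())
for z in(-.6,-.3,-.1,0,.1,.2,.3,.4):
    P=ray(s,[(347,280),(415,285)],z);print(z,P.round(3).tolist(),proj(t,P).round().tolist())
print("panel near edge")
for z in(-.3,0,.2,.3,.4,.5,.6):
    P=ray(s,[(418,365),(487,220),(470,122)],z);print(z,P.round(3).tolist(),proj(t,P).round().tolist())
f=t["frame"].astype(float);f=np.clip(f*2.5,0,255).astype(np.uint8);cv2.imwrite("pics/tb.png",cv2.resize(f[150:,220:],None,fx=2.5,fy=2.5)[:,:,::-1])
```

```text
edge [[0.461, -0.385, 0.0], [0.976, -0.249, 0.0], [0.386, -0.175, 0.0]] [[0.531, -0.3, 0.0], [0.935, -0.269, 0.0]]
-0.6 [[0.878, -0.091, -0.6], [0.962, -0.327, -0.6]] [[308.0, 129.0], [361.0, 111.0]]
-0.3 [[0.655, -0.129, -0.3], [0.721, -0.318, -0.3]] [[333.0, 164.0], [386.0, 145.0]]
-0.1 [[0.505, -0.154, -0.1], [0.561, -0.312, -0.1]] [[358.0, 199.0], [410.0, 180.0]]
0 [[0.431, -0.167, 0.0], [0.481, -0.309, 0.0]] [[374.0, 223.0], [427.0, 203.0]]
0.1 [[0.356, -0.18, 0.1], [0.401, -0.306, 0.1]] [[395.0, 252.0], [447.0, 232.0]]
0.2 [[0.281, -0.193, 0.2], [0.32, -0.303, 0.2]] [[421.0, 290.0], [472.0, 269.0]]
0.3 [[0.207, -0.205, 0.3], [0.24, -0.301, 0.3]] [[454.0, 339.0], [504.0, 317.0]]
0.4 [[0.132, -0.218, 0.4], [0.16, -0.298, 0.4]] [[497.0, 405.0], [545.0, 381.0]]
panel near edge
-0.3 [[0.472, -0.386, -0.3], [1.085, -0.481, -0.3], [1.634, -0.345, -0.3]] [[410.0, 216.0], [421.0, 51.0], [373.0, -70.0]]
0 [[0.293, -0.361, 0.0], [0.754, -0.432, 0.0], [1.168, -0.33, 0.0]] [[451.0, 275.0], [461.0, 104.0], [410.0, -26.0]]
0.2 [[0.174, -0.343, 0.2], [0.534, -0.399, 0.2], [0.856, -0.319, 0.2]] [[495.0, 341.0], [505.0, 166.0], [453.0, 29.0]]
0.3 [[0.115, -0.335, 0.3], [0.423, -0.383, 0.3], [0.701, -0.314, 0.3]] [[524.0, 388.0], [537.0, 213.0], [486.0, 71.0]]
0.4 [[0.055, -0.326, 0.4], [0.313, -0.366, 0.4], [0.545, -0.309, 0.4]] [[560.0, 446.0], [578.0, 277.0], [530.0, 132.0]]
0.5 [[-0.004, -0.318, 0.5], [0.203, -0.35, 0.5], [0.389, -0.304, 0.5]] [[594.0, 512.0], [627.0, 364.0], [590.0, 224.0]]
0.6 [[-0.064, -0.309, 0.6], [0.093, -0.334, 0.6], [0.234, -0.299, 0.6]] [[564.0, 519.0], [655.0, 463.0], [663.0, 361.0]]
```

View pics/tb.png

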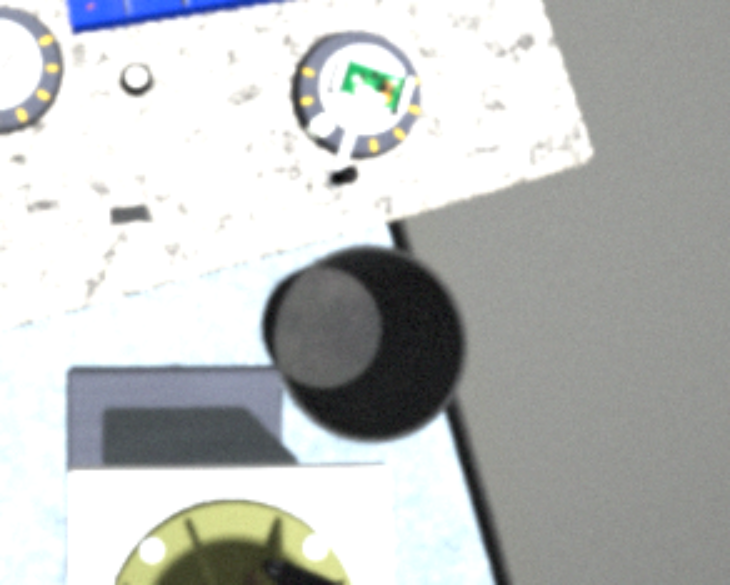

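Emit:
{"op": "jog_arm", "data": {"moves": [[[4, -32, 20], [0, 0, -1.4], 50], [[8, -64, 40], [0, 0, -2.8], 50], [[12, -96, 60], [0, 0, -4.2], 50], [[16, -128, 60], [0, 0, -5.6], 50], [[20, -160, 60], [0, 0, -7], 50]], "squeeze": 25}}

```text
time_s: 1.22
ee_pos: [0.2158, 0.3529, 0.2348]
eef_rot: [3.14, -0.001, 2.161]
force: [0.6, 0.1, -0.1]
grip_width: 0.0644
```

Emit:
{"op": "jog_arm", "data": {"moves": [[[8, -32, 0], [0, 0, -1.4], 50], [[16, -64, 0], [0, 0, -2.8], 50], [[24, -96, 0], [0, 0, -4.2], 50], [[32, -128, 0], [0, 0, -5.6], 50], [[40, -160, 0], [0, 0, -7], 50]]}}

```text
time_s: 1.63
ee_pos: [0.2556, 0.1926, 0.2341]
eef_rot: [3.141, -0.0, 1.551]
force: [0.8, -0.0, 1.1]
grip_width: 0.0499
```

Emit:
{"op": "jog_arm", "data": {"moves": [[[12, -30, 0], [0, 0, -1.4], 50], [[24, -60, 0], [0, 0, -2.8], 50], [[36, -90, 0], [0, 0, -4.2], 50], [[48, -120, 0], [0, 0, -5.6], 50], [[60, -150, 0], [0, 0, -7], 50]]}}

```text
time_s: 2.05
ee_pos: [0.3159, 0.0424, 0.2343]
eef_rot: [3.141, -0.001, 0.939]
force: [0.9, 0.6, 0.5]
grip_width: 0.0503
```

```bash
python3 -c "
from station import ctrl;print(ctrl.get_obs())"
```

```text
{'time_s': 2.05, 'qpos': array([ 1.82015422e-02, -2.96332854e-01,  1.97878901e+00,  6.12136155e-05,
        1.45803483e+00,  6.49851938e-01]), 'joint_vel': array([-1.1738638 ,  0.2140833 , -0.15233101, -0.00294033, -0.06412397,
        0.29314833]), 'tau': array([ 9.02225196e+00, -2.20861191e+01, -3.50196183e+01, -1.50332158e-02,
        2.97463099e-01, -7.06697647e-01]), 'ee_pos': array([0.31589702, 0.04237489, 0.23426661]), 'eef_rot': array([ 3.14075235e+00, -7.15012896e-04,  9.39139377e-01]), 'force': array([0.92934047, 0.58162165, 0.5215099 ]), 'moment': array([-0.03142412,  0.09937849,  0.01758205]), 'grip_width': 0.050338819573485724}
```

Emit:
{"op": "jog_arm", "data": {"moves": [[[12, -16, 0], [0, 0, -1.4], 50], [[24, -32, 0], [0, 0, -2.8], 50], [[36, -48, 0], [0, 0, -4.2], 50], [[48, -64, 0], [0, 0, -5.6], 50], [[60, -80, 0], [0, 0, -7], 50]]}}

```text
time_s: 2.47
ee_pos: [0.3762, -0.037, 0.2341]
eef_rot: [3.141, -0.0, 0.328]
force: [0.3, 0.9, 0.5]
grip_width: 0.05
```

Emit:
{"op": "jog_arm", "data": {"moves": [[[12, -14, 0], [0, 0, -1.4], 50], [[24, -28, 0], [0, 0, -2.8], 50], [[36, -42, 0], [0, 0, -4.2], 50], [[48, -56, 0], [0, 0, -5.6], 50], [[57, -68, 0], [0, 0, -7], 50]]}}

```text
time_s: 2.88
ee_pos: [0.4334, -0.1049, 0.2339]
eef_rot: [3.142, -0.0, -0.283]
force: [-0.1, -0.2, 0.1]
grip_width: 0.0505
```

Emit:
{"op": "jog_arm", "data": {"moves": [[[0, 0, -10], [0, 0, -0.7], 50], [[0, 0, -20], [0, 0, -0.7], 50], [[0, 0, -20], [0, 0, -0.7], 50]]}}

```text
time_s: 3.13
ee_pos: [0.4318, -0.1037, 0.212]
eef_rot: [3.142, 0.003, -0.335]
force: [0.3, -0.2, -0.5]
grip_width: 0.0496
```

Run:
```python
from h import *
o=ctrl.get_obs();print(o["ee_pos"],o["eef_rot"],o["qpos"])
w=eyes.camera("wrist");f=w["frame"][:,:,::-1].copy()
A=np.array([.522,-.1383])
for a in(160,220):
    r=np.radians(a);p=A+.095*np.array([np.cos(r),np.sin(r)])
    u=proj(w,[[*p,.035],[*p,.088]],o);print(a,p,u)
    for q in u: cv2.circle(f,tuple(int(v) for v in q),3,(0,0,255),-1)
t=eyes.camera("top")["frame"][:,:,::-1]
cv2.imwrite("pics/w1.png",f);cv2.imwrite("pics/t1.png",t)
cv2.imwrite("pics/s1.png",eyes.camera("scene")["frame"][:,:,::-1])
```

```text
[ 0.43184254 -0.10370738  0.21199739] [ 3.14159124e+00  2.97648271e-03 -3.35398478e-01] [-3.18225198e-01  3.22455099e-02  1.74333802e+00  5.07288840e-05
  1.36898520e+00  1.58795936e+00]
160 [ 0.4327292  -0.10580809] [[258.22511477 166.88437198]
 [258.50425954 176.86445783]]
220 [ 0.44922578 -0.19936482] [[326.10354803 129.82444558]
 [336.73910987 134.49378509]]
```

View pics/w1.png

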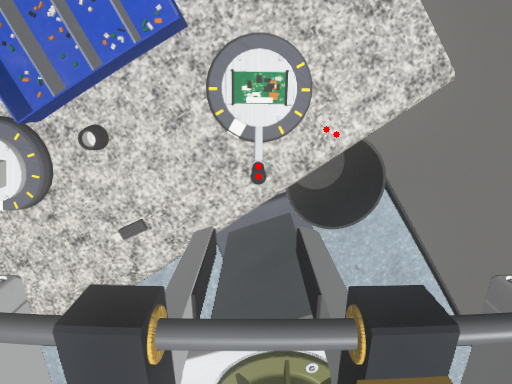

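View pics/t1.png

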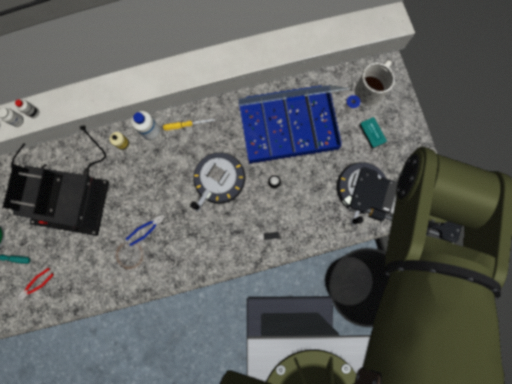

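View pics/s1.png

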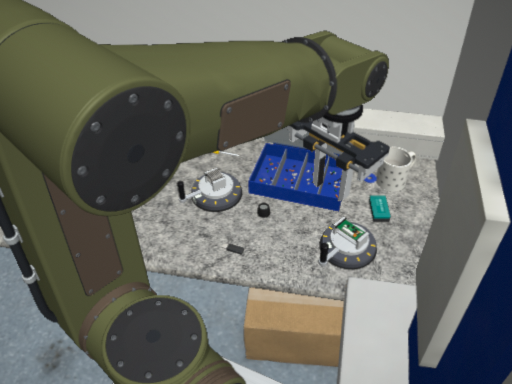

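```bash
python3 - <<'E'
from h import *
t=eyes.camera("top");s=eyes.camera("scene")
print("time",ctrl.get_obs()["time_s"])
for z in(.3,.35,.4,.45,.5):
    print(z,"top wrist right corners",ray(t,[(511,185),(505,275)],z)[:,:2].round(3).tolist(),"scene wrist end",ray(s,[(388,65),(376,95),(388,150)],z)[:,:2].round(3).tolist())
print(ray(s,[(485,220),(497,220),(470,122),(490,125)],.3).round(3))
for b in((420,363),(437,365)):
  for z in(-.3,-.2,-.1,0,.1): print(b,z,ray(s,[b],z)[0,:2].round(3))
for z in(.2,.25,.3,.35,.4,.45): print("top",z,ray(s,[(485,220),(507,222),(470,122)],z)[:,:2].round(3).tolist())
E
python3 - <<'E'
import cv2
a=cv2.imread('pics/s1.png');cv2.imwrite('pics/s1b.png',cv2.resize(a[:,380:],None,fx=4,fy=1.5*1.04))
E
```

```text
time 3.3833
0.3 top wrist right corners [[0.475, -0.336], [0.313, -0.308]] scene wrist end [[0.857, -0.097], [0.714, -0.106], [0.534, -0.18]]
0.35 top wrist right corners [[0.467, -0.3], [0.317, -0.274]] scene wrist end [[0.766, -0.112], [0.635, -0.121], [0.47, -0.189]]
0.4 top wrist right corners [[0.458, -0.264], [0.321, -0.24]] scene wrist end [[0.675, -0.127], [0.556, -0.135], [0.406, -0.197]]
0.45 top wrist right corners [[0.45, -0.228], [0.325, -0.207]] scene wrist end [[0.585, -0.142], [0.477, -0.15], [0.342, -0.206]]
0.5 top wrist right corners [[0.441, -0.192], [0.329, -0.173]] scene wrist end [[0.494, -0.158], [0.398, -0.164], [0.277, -0.214]]
[[ 0.422 -0.38   0.3  ]
 [ 0.431 -0.399  0.3  ]
 [ 0.701 -0.314  0.3  ]
 [ 0.709 -0.355  0.3  ]]
(420, 363) -0.3 [ 0.48 -0.39]
(420, 363) -0.2 [ 0.42  -0.381]
(420, 363) -0.1 [ 0.36  -0.372]
(420, 363) 0 [ 0.299 -0.363]
(420, 363) 0.1 [ 0.239 -0.354]
(437, 365) -0.3 [ 0.492 -0.432]
(437, 365) -0.2 [ 0.431 -0.42 ]
(437, 365) -0.1 [ 0.37  -0.407]
(437, 365) 0 [ 0.309 -0.395]
(437, 365) 0.1 [ 0.247 -0.383]
top 0.2 [[0.532, -0.395], [0.545, -0.437], [0.856, -0.319]]
top 0.25 [[0.477, -0.387], [0.489, -0.426], [0.778, -0.317]]
top 0.3 [[0.422, -0.38], [0.433, -0.415], [0.701, -0.314]]
top 0.35 [[0.367, -0.372], [0.377, -0.404], [0.623, -0.312]]
top 0.4 [[0.312, -0.364], [0.321, -0.394], [0.545, -0.309]]
top 0.45 [[0.257, -0.356], [0.266, -0.383], [0.467, -0.307]]
```

View pics/s1b.png

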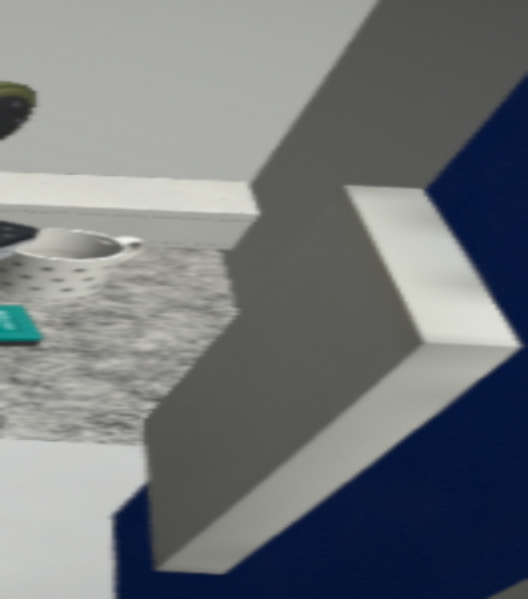

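Run:
```python
from h import *
s=eyes.camera("scene");o=ctrl.get_obs();w=eyes.camera("wrist")
print(pose(w,o)[1])
def pts(k):
    # scale along rays: k=z of near-bottom; same distance ratios
    pass
nb,nt,fb,ft=(419,365),(486,221),(416,269),(466,119)
wl,wr=(347,280),(416,285)
for zb in(-.2,-.1,0,.1,.2,.3,.4):
    B=ray(s,[nb],zb)[0]
    # top z: minimise xy mismatch
    zs=np.linspace(zb,.88,800);T=np.array([ray(s,[nt],z)[0] for z in zs]);i=np.argmin(np.hypot(*(T[:,:2]-B[:2]).T));zt=zs[i]
    FB=ray(s,[fb],zb)[0];FT=ray(s,[ft],zt)[0]
    print(zb,"zt",zt.round(2),"NB",B.round(2),"FB",FB.round(2),"FT",FT.round(2),"wrist px",proj(w,[B,T[i],FB,FT],o).round().tolist())
    print("   white",ray(s,[wl,wr],zb).round(2).tolist(),proj(w,ray(s,[wl,wr],zb),o).round().tolist())
```

```text
[ 0.5108073  -0.13037268  0.42599114]
-0.2 zt 0.31 NB [ 0.41 -0.38 -0.2 ] FB [ 0.7 -0.3 -0.2] FT [ 0.7  -0.3   0.31] wrist px [[393.0, 107.0], [712.0, 153.0], [315.0, -33.0], [-671.0, 2510.0]]
   white [[0.58, -0.14, -0.2], [0.64, -0.32, -0.2]] [[250.0, 63.0], [330.0, -4.0]]
-0.1 zt 0.36 NB [ 0.35 -0.37 -0.1 ] FB [ 0.61 -0.3  -0.1 ] FT [ 0.61 -0.3   0.36] wrist px [[420.0, 144.0], [428.0, 223.0], [342.0, -0.0], [-16862.0, 21972.0]]
   white [[0.51, -0.15, -0.1], [0.56, -0.31, -0.1]] [[271.0, 99.0], [358.0, 30.0]]
0 zt 0.42 NB [ 0.29 -0.36  0.  ] FB [ 0.53 -0.3   0.  ] FT [ 0.53 -0.3   0.42] wrist px [[456.0, 195.0], [-4044.0, -1575.0], [379.0, 45.0], [85833.0, -39350.0]]
   white [[0.43, -0.17, 0.0], [0.48, -0.31, 0.0]] [[301.0, 149.0], [395.0, 77.0]]
0.1 zt 0.47 NB [ 0.23 -0.35  0.1 ] FB [ 0.44 -0.3   0.1 ] FT [ 0.44 -0.3   0.47] wrist px [[503.0, 264.0], [-541305.0, -342414.0], [433.0, 114.0], [1004.0, 278.0]]
   white [[0.36, -0.18, 0.1], [0.4, -0.31, 0.1]] [[344.0, 222.0], [448.0, 147.0]]
0.2 zt 0.52 NB [ 0.17 -0.34  0.2 ] FB [ 0.36 -0.3   0.2 ] FT [ 0.36 -0.3   0.52] wrist px [[563.0, 362.0], [81375.0, 68357.0], [512.0, 223.0], [100.0, 108.0]]
   white [[0.28, -0.19, 0.2], [0.32, -0.31, 0.2]] [[406.0, 332.0], [524.0, 255.0]]
0.3 zt 0.58 NB [ 0.12 -0.34  0.3 ] FB [ 0.27 -0.3   0.3 ] FT [ 0.27 -0.29  0.58] wrist px [[612.0, 476.0], [5977.0, 6111.0], [616.0, 392.0], [41.0, 3.0]]
   white [[0.21, -0.21, 0.3], [0.24, -0.3, 0.3]] [[493.0, 493.0], [616.0, 415.0]]
0.4 zt 0.63 NB [ 0.06 -0.33  0.4 ] FB [ 0.19 -0.29  0.4 ] FT [ 0.19 -0.29  0.63] wrist px [[283.0, 221.0], [1562.0, 1780.0], [329.0, 260.0], [53.0, -41.0]]
   white [[0.13, -0.22, 0.4], [0.16, -0.3, 0.4]] [[431.0, 453.0], [321.0, 254.0]]
```

Emit:
{"op": "jog_arm", "data": {"moves": [[[1, -2, -20], [0, 0, 0], 50], [[1, -2, -40], [0, 0, 0], 50], [[1, -2, -60], [0, 0, 0], 50], [[1, -2, -80], [0, 0, 0], 50], [[1, -2, -80], [0, 0, 0], 50]]}}

```text
time_s: 3.9
ee_pos: [0.4322, -0.1054, 0.1311]
eef_rot: [3.142, 0.005, -0.337]
force: [-0.8, 0.6, -1.3]
grip_width: 0.05
```

Run:
```python
from h import *
o=ctrl.get_obs();print(o["ee_pos"],o["eef_rot"],o["qpos"],o["time_s"])
w=eyes.camera("wrist");cv2.imwrite("pics/w2.png",w["frame"][:,:,::-1])
```

```text
[ 0.43217887 -0.10544175  0.13112661] [ 3.14152587  0.0047353  -0.33709621] [-3.21673311e-01  1.11591517e-01  1.85307522e+00  6.75363929e-06
  1.18166168e+00  1.58621650e+00] 3.9
```

View pics/w2.png

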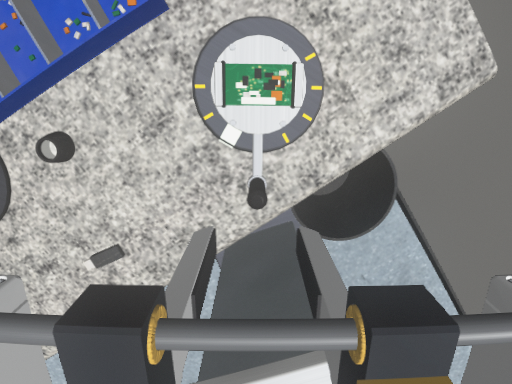

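Emit:
{"op": "jog_arm", "data": {"moves": [[[0, 0, -20], [0, 0, 0], 50], [[0, 0, -40], [0, 0, 0], 50], [[0, 0, -60], [0, 0, 0], 50], [[0, 0, -80], [0, 0, 0], 50], [[0, 0, -80], [0, 0, 0], 50]]}}

```text
time_s: 4.37
ee_pos: [0.4329, -0.1057, 0.0525]
eef_rot: [3.142, 0.003, -0.337]
force: [0.5, -0.3, -0.1]
grip_width: 0.0499
```

Emit:
{"op": "jog_arm", "data": {"moves": [[[0, 0, 0], [0, 0, 0], 10], [[0, 0, 0], [0, 0, 0], 10], [[0, 0, 0], [0, 0, 0], 10], [[0, 0, 0], [0, 0, 0], 10], [[0, 0, 0], [0, 0, 0], 10]], "squeeze": 25}}

```text
time_s: 4.78
ee_pos: [0.4341, -0.1061, 0.0548]
eef_rot: [-3.142, -0.001, -0.338]
force: [0.4, 0.1, 0.1]
grip_width: 0.0206
```

Run:
```python
from h import *
o=ctrl.get_obs();print(o["ee_pos"],o["eef_rot"],o["qpos"],o["time_s"],o["grip_width"])
w=eyes.camera("wrist");cv2.imwrite("pics/w3.png",w["frame"][:,:,::-1])
A=np.array([.522,-.1383])
for a in range(160,221,6): r=np.radians(a-160); v=o["ee_pos"][:2]-A; print(a,((R.from_rotvec([0,0,r]).as_matrix()[:2,:2]@v+A-o["ee_pos"][:2])*1000).round(1),(a-160)/5)
```

```text
[ 0.43414036 -0.10612628  0.05478133] [-3.14155338e+00 -1.39703848e-03 -3.37569928e-01] [-3.21746459e-01  2.19137903e-01  1.92850037e+00  2.04991288e-05
  9.92556891e-01  1.58660858e+00] 4.7833 0.02057621665996971
160 [0. 0.] 0.0
166 [-2.9 -9.4] 1.2
172 [ -4.8 -19. ] 2.4
178 [ -5.6 -28.7] 3.6
184 [ -5.5 -38.5] 4.8
190 [ -4.3 -48.2] 6.0
196 [ -2.1 -57.8] 7.2
202 [  1.  -67.1] 8.4
208 [  5.2 -75.9] 9.6
214 [ 10.2 -84.3] 10.8
220 [ 16.1 -92.2] 12.0
```

View pics/w3.png

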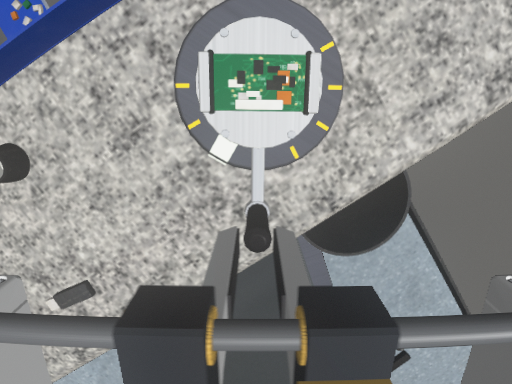

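Emit:
{"op": "jog_arm", "data": {"moves": [[[0, 0, 0], [0, 0, 0], 10], [[0, 0, 0], [0, 0, 0], 10], [[0, 0, 0], [0, 0, 0], 10]], "squeeze": 25}}

```text
time_s: 5.08
ee_pos: [0.4342, -0.1062, 0.0549]
eef_rot: [3.142, -0.001, -0.338]
force: [-2.1, 0.8, 10.4]
grip_width: 0.0105
```

Run:
```python
from h import *
o=ctrl.get_obs();print(o["ee_pos"],o["eef_rot"],o["force"],o["moment"],o["time_s"],o["grip_width"])
w=eyes.camera("wrist");f=w["frame"][:,:,::-1].copy()
u=proj(w,[o["ee_pos"],o["ee_pos"]+[0,0,.019],o["ee_pos"]+[0,0,.034]],o);print(u)
for q in u: cv2.circle(f,tuple(int(v) for v in q),2,(0,0,255),-1)
cv2.imwrite("pics/w4.png",f)
for n,b in(("top",(320,160,400,240)),("scene",(290,190,370,280))):
    c=eyes.camera(n);x0,y0,x1,y1=b;f=c["frame"][y0:y1,x0:x1,::-1];cv2.imwrite(f"pics/{n}4.png",cv2.resize(f,None,fx=6,fy=6,interpolation=cv2.INTER_CUBIC))
```

```text
[ 0.43421982 -0.10620891  0.05490483] [ 3.14156778e+00 -1.40056191e-03 -3.37606207e-01] [-2.07539281  0.81969321 10.41309012] [ 0.1608417   0.70085261 -0.04307411] 5.0833 0.010518800458071732
[[257.28527243 219.75027504]
 [257.36857803 230.16878155]
 [257.4451406  239.76389469]]
```

View pics/w4.png

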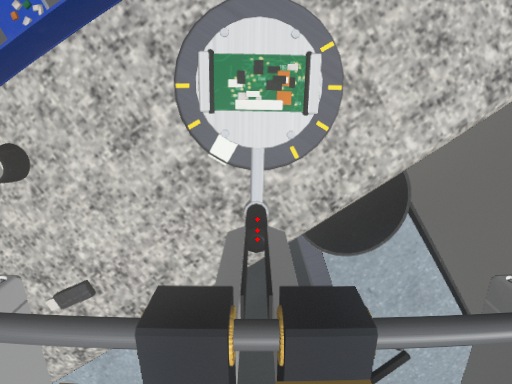

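View pics/scene4.png

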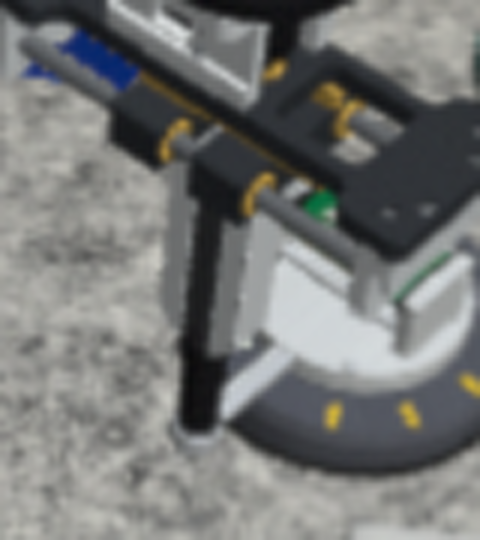

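View pics/top4.png

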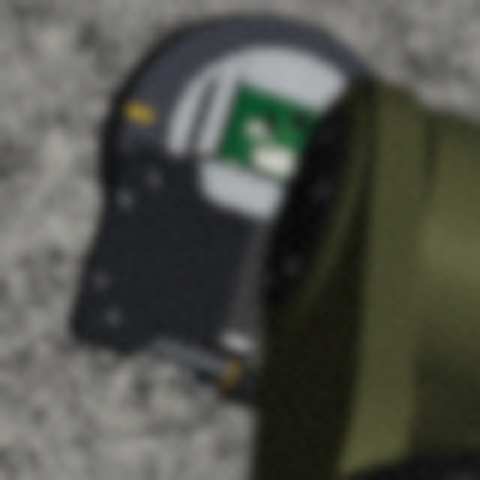

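Run:
```python
import cv2
for n in "34":
    a=cv2.imread(f'pics/w{n}.png');cv2.imwrite(f'pics/w{n}z.png',cv2.resize(a[180:320,190:330],None,fx=4,fy=4,interpolation=cv2.INTER_CUBIC))
```

```text
(no output)
```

View pics/w3z.png

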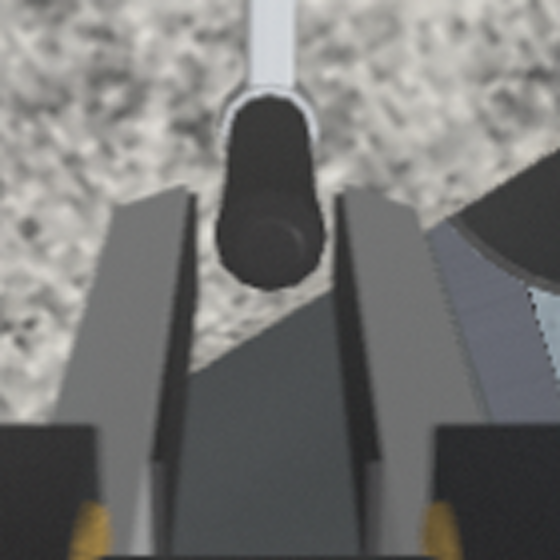

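View pics/w4z.png

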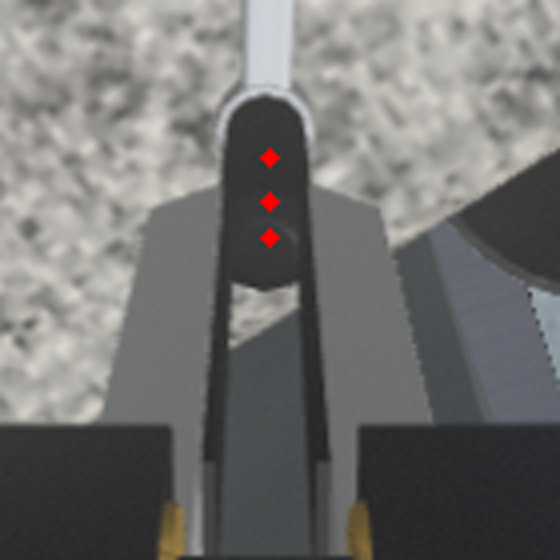

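Emit:
{"op": "jog_arm", "data": {"moves": [[[0, 0, 0], [0, 0, 0], 30], [[0, 0, 0], [0, 0, 0], 30], [[0, 0, 0], [0, 0, 0], 30], [[0, 0, -6], [0, 0, 0], 30], [[0, 0, -12], [0, 0, 0], 30]], "squeeze": 12}}

```text
time_s: 5.65
ee_pos: [0.4337, -0.106, 0.0415]
eef_rot: [-3.142, -0.0, -0.338]
force: [-0.1, 0.1, -0.8]
grip_width: 0.0299
```

Emit:
{"op": "jog_arm", "data": {"moves": [[[0, 0, 0], [0, 0, 0], 13], [[0, 0, 0], [0, 0, 0], 13], [[0, 0, 0], [0, 0, 0], 13], [[0, 0, 0], [0, 0, 0], 13], [[0, 0, 0], [0, 0, 0], 13]], "squeeze": 12}}

```text
time_s: 6.07
ee_pos: [0.4334, -0.1059, 0.0416]
eef_rot: [3.142, 0.001, -0.338]
force: [0.4, -1.0, -7.7]
grip_width: 0.0169
```

Emit:
{"op": "jog_arm", "data": {"moves": [[[-2, -6.3, 0], [0, 0, 0.8], 13], [[-3.6, -12.6, 0], [0, 0, 1.6], 13], [[-4.8, -19, 0], [0, 0, 2.4], 13], [[-5.5, -25.7, 0], [0, 0, 3.2], 13], [[-5.7, -32.2, 0], [0, 0, 4], 13]]}}

```text
time_s: 6.48
ee_pos: [0.4275, -0.1384, 0.0416]
eef_rot: [-3.141, 0.001, 0.015]
force: [-0.5, -1.7, -7.4]
grip_width: 0.0172
```

Run:
```python
from h import *
o=ctrl.get_obs();print(o["ee_pos"],o["eef_rot"],o["force"],o["qpos"],o["time_s"],o["grip_width"])
w=eyes.camera("wrist");f=w["frame"][:,:,::-1].copy();s=eyes.camera("scene")["frame"][:,:,::-1]
cv2.imwrite("pics/ws5.png",cv2.resize(np.vstack([f,s]),None,fx=.78,fy=.78))
```

```text
[ 0.42746381 -0.13837299  0.04161771] [-3.14128856e+00  1.08339798e-03  1.50141223e-02] [-0.48793224 -1.6750627  -7.42746758] [-3.94509083e-01  2.47279218e-01  1.93020848e+00 -1.85397784e-04
  9.65219857e-01  1.16137891e+00] 6.4833 0.017161347787042307
```

View pics/ws5.png

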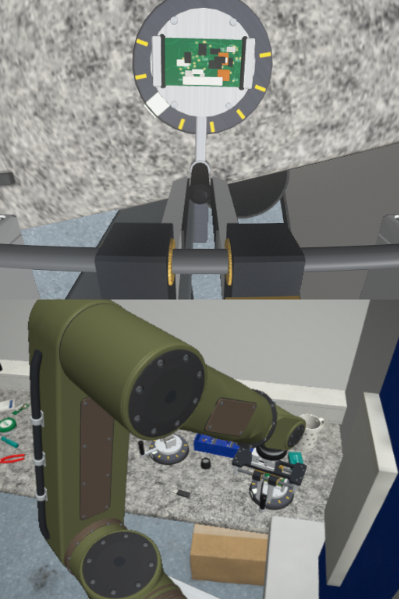

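Emit:
{"op": "jog_arm", "data": {"moves": [[[0.2, -6.6, 0], [0, 0, 0.8], 13], [[0.9, -13.1, 0], [0, 0, 1.6], 13], [[2.1, -19.6, 0], [0, 0, 2.4], 13], [[3.7, -26, 0], [0, 0, 3.2], 13], [[5.7, -32.3, 0], [0, 0, 4], 13]]}}

```text
time_s: 7.0
ee_pos: [0.4327, -0.17, 0.0416]
eef_rot: [-3.14, 0.002, 0.361]
force: [-6.0, 2.0, -2.1]
grip_width: 0.0166
```

Run:
```python
from h import *
o=ctrl.get_obs();print(o["ee_pos"],o["eef_rot"],o["force"],o["qpos"],o["time_s"],o["grip_width"])
w=eyes.camera("wrist");f=w["frame"][:,:,::-1].copy();s=eyes.camera("scene")["frame"][:,:,::-1]
cv2.imwrite("pics/ws6.png",cv2.resize(np.vstack([f,s]),None,fx=.78,fy=.78))
```

```text
[ 0.43267581 -0.17003934  0.04156243] [-3.13953540e+00  2.05388227e-03  3.61120220e-01] [-5.99559808  2.00256915 -2.08574783] [-4.53209629e-01  2.79645935e-01  1.88766454e+00 -9.85702568e-05
  9.77188041e-01  7.56523845e-01] 7.0 0.016638366833200642
```

View pics/ws6.png

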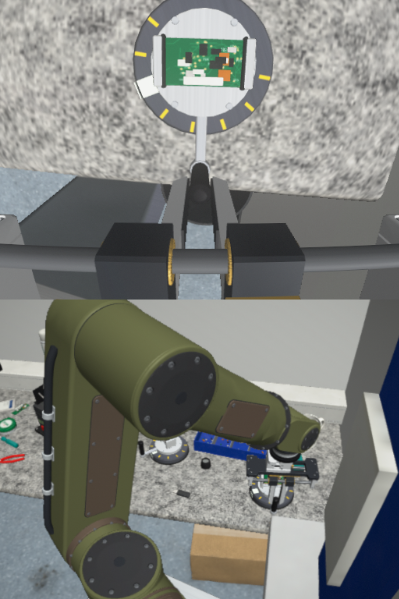

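Emit:
{"op": "jog_arm", "data": {"moves": [[[2.5, -6.1, 0], [0, 0, 0.8], 13], [[5.3, -12, 0], [0, 0, 1.6], 13], [[8.6, -17.7, 0], [0, 0, 2.4], 13], [[12.3, -23.2, 0], [0, 0, 3.2], 13], [[16.4, -28.4, 0], [0, 0, 4], 13]]}}

```text
time_s: 7.52
ee_pos: [0.4492, -0.1994, 0.0416]
eef_rot: [-3.14, 0.002, 0.71]
force: [-7.4, -6.3, -4.6]
grip_width: 0.0165
```

Emit:
{"op": "jog_arm", "data": {"moves": [[[0, 0, 0], [0, 0, 0], 13], [[0, 0, 0], [0, 0, 0], 13]]}}

```text
time_s: 7.68
ee_pos: [0.4492, -0.1993, 0.0416]
eef_rot: [-3.141, 0.002, 0.707]
force: [-7.1, -6.1, -4.5]
grip_width: 0.0165
```

Run:
```python
from h import *
o=ctrl.get_obs();print(o["ee_pos"],o["eef_rot"],o["force"],o["qpos"],o["time_s"],o["grip_width"])
w=eyes.camera("wrist");f=w["frame"][:,:,::-1].copy();s=eyes.camera("scene")["frame"][:,:,::-1]
cv2.imwrite("pics/ws7.png",cv2.resize(np.vstack([f,s]),None,fx=.78,fy=.78))
```

```text
[ 0.44922815 -0.19933109  0.04162425] [-3.14051474e+00  2.10842955e-03  7.07107900e-01] [-7.12532945 -6.1034104  -4.50063385] [-0.49118975  0.33148129  1.81675066 -0.00187348  0.99513285  0.37352112] 7.6833 0.016514663139249333
```

View pics/ws7.png

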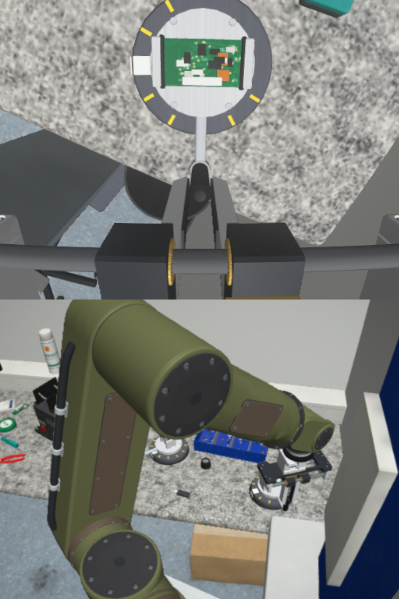

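Emit:
{"op": "jog_arm", "data": {"moves": [[[0, 0, 0], [0, 0, 0], 40], [[0, 0, 0], [0, 0, 0], 40], [[0, 0, 0], [0, 0, 0], 40], [[0, 0, 0], [0, 0, 0], 40], [[0, 0, 0], [0, 0, 0], 40]]}}

```text
time_s: 8.2
ee_pos: [0.4503, -0.1988, 0.0422]
eef_rot: [3.141, -0.0, 0.709]
force: [0.6, 0.1, 0.0]
grip_width: 0.0397
```

Emit:
{"op": "jog_arm", "data": {"moves": [[[0, 0, 15], [0, 0, 0], 40], [[0, 0, 35], [0, 0, 0], 40], [[0, 0, 65], [0, 0, 0], 40], [[0, 0, 95], [0, 0, 0], 40], [[0, 0, 120], [0, 0, 0], 40]]}}

```text
time_s: 8.62
ee_pos: [0.4503, -0.1989, 0.1641]
eef_rot: [3.14, -0.001, 0.709]
force: [0.4, 0.3, -0.6]
grip_width: 0.0399
```

Emit:
{"op": "jog_arm", "data": {"moves": [[[-5, 30, 20], [0, 0, 0], 40], [[-10, 60, 20], [0, 0, 0], 40], [[-20, 90, 20], [0, 0, 0], 40], [[-30, 120, 20], [0, 0, 0], 40], [[-30, 120, 20], [0, 0, 0], 40]]}}

```text
time_s: 9.03
ee_pos: [0.4189, -0.0755, 0.1823]
eef_rot: [-3.142, -0.001, 0.712]
force: [0.1, -0.0, -0.3]
grip_width: 0.0401
```

Run:
```python
from h import *
o=ctrl.get_obs();print(o["ee_pos"],o["force"],o["time_s"],o["grip_width"])
w=eyes.camera("wrist");f=w["frame"][:,:,::-1].copy();s=eyes.camera("scene")["frame"][:,:,::-1]
A=np.array([.522,-.1383]);r=np.radians(220)
for p in proj(w,[[*(A+.095*np.array([np.cos(r),np.sin(r)])),.088]],o): cv2.circle(f,tuple(int(v) for v in p),3,(0,0,255),1)
cv2.imwrite("pics/ws8.png",cv2.resize(np.vstack([f,s]),None,fx=.78,fy=.78))
t=eyes.camera("top")["frame"][140:240,180:420,::-1];cv2.imwrite("pics/t8.png",cv2.resize(t,None,fx=3.3,fy=3.3))
```

```text
[ 0.41892962 -0.0754714   0.1823156 ] [ 0.05614072 -0.00843454 -0.28037126] 9.0333 0.04013236444265257
```

View pics/ws8.png

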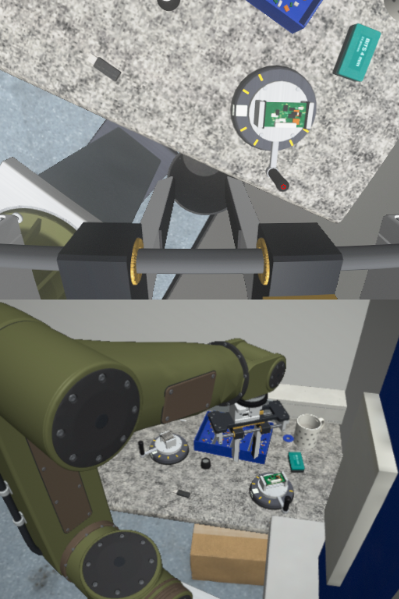

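View pics/t8.png

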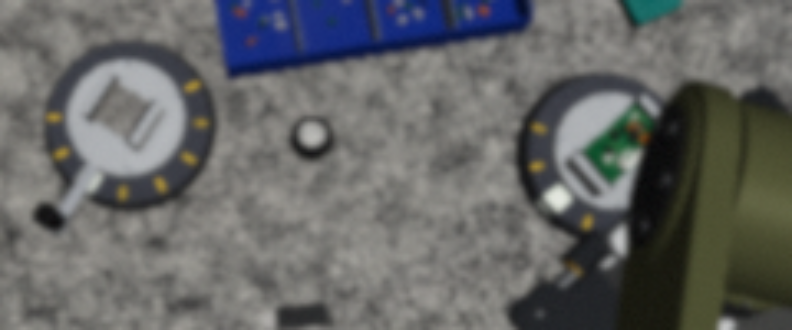

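```bash
python3 -c "
from station import ctrl;print(ctrl.hand_in())"
```

```text
the job is handed in; nothing more can be done
None
```

I turned the top of the green-board vise from 30° to 90°, the third click anticlockwise past the white mark. I then let go, backed the arm away and handed in at about 9 s of robot time.

**Grip:** The first pinch was too high on the knob's cap. The fingers closed to 10.5 mm with about 10 N upward, so I opened, went 12 mm lower and gripped again at 17 mm. The knob then followed the turn cleanly, with wrist readings of about 10 N or less at each check.

**Last checks:**
- **Board vise:** after release, the wrist picture showed the knob on the spot computed for 90°.
- **Heat-sink vise:** it looks as it was set, with its lever over its white mark.
- **Robot:** it stands clear, with the force reading near zero.

**Disagreed or not settled:**
- **Axis fit:** fitting the turning axis from the scene camera's marks failed, probably because a coloured part on the board was taken for a mark. I used the top camera's fit (within 0.3 mm), and the wrist views agreed with it.
- **Panel on the right:** I never pinned down exactly how far away it is. The arm did not overlap it in any scene picture.

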